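Open the filter bay of the bench dust extractor

TASK

The filter of the dust extractor is due for a change. Switch the extractor off by pressing the raised end of its red rocker, then press the orange snap tab right in so that the dark filter lid springs loose, and push the lid along its rails until the filter is completely uncovered. Use the fingertips only: do not pinch or lift anything, and do not disturb the things standing round the extractor.

Things in the scene. Friction and masses are not known exactly. Their poses are not given: they have to be found in the camera images.
- extractor: low blue-grey cordless dust extractor, fixed, 150 mm (x, front to back) by 326 mm (y), light deck 55 mm over the bench. Origin on the underside, midway front to back, 150 mm from the -y end, 176 mm from the +y end; z up. Along +y on its middle line: orange tab (y -142 to -107), dark lid (-100 to +20 when shut), bare deck, raised end cap (from +138, stops the lid) with red rocker (y +155 mm)
- filter_well (a point): middle of the mouth of the filter well, level with the deck, hidden under the shut lid: 76 mm (extractor's x) by 68 mm (y -60 to +8 mm in the extractor's frame). The lid runs over it between two aluminium rails with lips, at x = +-45 to +-60 mm, 12 mm high over the deck
- rocker (a joint): angle of the red rocker switch (44 x 27 mm, its length along the extractor's x, pivot at its middle, 73 mm above the bench): 0 = on (as it starts, far +x end raised), 0.36 = off (far end pressed fully down). Takes about 2 N at the raised end and stays where it is left
- rocker_off_end (a point): top face of the raised far end of the rocker, 15 mm from the pivot, about 80 mm above the bench; it goes down about 5 mm when switched off
- snap_tab (a joint): travel of the orange snap tab, pressed straight down: 0 = out, 0.0075 = fully in. Its catch lets go of the lid at about 0.005. Sprung, takes about 3 to 5 N, comes back when let go
- tab_top (a point): centre of the tab's top face (44 mm along the extractor's x, 35 mm along y), 63 mm above the bench when out, 8 mm above the deck; pressed fully in it is about level with the deck. At x beyond +-31 mm beside it stand two spring housings, 12 mm high over the deck
- filter_lid: dark lid 100 mm (x) by 120 mm (y, along the rails), 0.12 kg. Origin mid underside; axes as the extractor's. Shut: y = -40 mm in the extractor's frame, on the deck. Slides toward the extractor's +y, at most 118 mm; after 108 mm the filter is clear. When the tab lets go, two sprung pins kick it 10 to 25 mm toward +y. Rails and catch keep it from lifting
- lid_push_face (a point): point on the lid's upright -y end face (the push ledge, 78 mm wide, from the deck to 21 mm above it; its top slopes gently down in +y, so it cannot be gripped), in its middle, 13 mm above the deck: push here toward the extractor's +y. Sliding takes about 1 N
- spare_filter: bystander: blue-framed white spare filter, 70 x 66 x 18 mm, lying flat beyond the tab end of the extractor; origin in the middle of the underside
- bur_block: bystander: white block of burs, 26 x 62 x 48 mm, beyond the rocker end; origin in the middle of the underside
- denture: bystander: pink and white denture, 46 x 58 x 18 mm, on the right; origin in the middle of the underside
- grind_wheel: bystander: brown grinding wheel, 40 mm across, 12 mm high, on the right; origin in the middle of the underside
- powder_pot: bystander: clear pot with cream lid, 71 mm across, 74 mm high, on the left; origin in the middle of the underside

How it is judged:
On the way, in this order (a step that is already met when the one before it is completed fails the run):
1. the rocker is pressed to off while the lid is still latched (value of joint rocker above 0.28 rad and y of filter_lid in the frame of extractor below -0.036 m), for 0.1 s.
2. the snap tab is pressed in by the fingers (value of joint snap_tab above 0.0045 m and contact force between the fingers and snap_tab above 0.3 N), for 0.05 s.
3. the lid is pushed clear of the filter (y of filter_lid in the frame of extractor above 0.064 m), for 0.2 s.
At the end, for the whole second after the job is handed in: The lid lies flat in its rails at rest (within 5 mm of the deck's height), pushed at least 104 mm from its shut position so that the filter is uncovered (within 4 mm); the rocker is at off (over 0.28 rad) (y of filter_lid in the frame of extractor above 0.064 m and z of filter_lid in the frame of extractor between 0.05 and 0.06 m and angle between filter_lid's own z axis and vertical below 0.08 rad and linear speed of filter_lid below 0.02 m/s and value of joint rocker above 0.28 rad); the robot touches nothing.
It fails at once if the lid was let loose while the extractor was still switched on (value of joint rocker below 0.2 rad and value of joint snap_tab above 0.0045 m).
It fails at once if the lid was lifted or tipped instead of pushed (z of filter_lid in the frame of extractor above 0.062 m or angle between filter_lid's own z axis and vertical above 0.12 rad).
It fails at once if a bystander was moved or lifted (distance of any of spare_filter, bur_block, denture, grind_wheel, powder_pot from where it was at the start of the episode above 0.015 m).
It also fails if it takes over 45 s, if anything falls off the work surface, if the arm or the gripper's body presses on something with over 40 N, if the wrist force passes 120 N, or if a joint passes its speed limit or range.

ROBOT

A 6-joint arm with a two-finger parallel gripper is mounted at the origin on a cart in front of the work surface, level with it; the furniture and walls round the work are solid. World frame = base frame: x ahead of the robot, y to its left, z up, the work surface at z = 0. Lengths are in m, angles in rad, forces in N, time in s.
With the tool pointing down it reaches from about 0.35 to 0.875 m from the base axis. Payload 15.5 kg.
Tool frame: the origin (TCP) lies midway between the tips of the shut fingers; the grasp point (between the pads) lies 19 mm behind it; z points along the fingers, x is the direction in which the jaws open and shut, and the axes are right-handed (so a half turn about z gives the same grasp; the last joint's range is limited). The gripper opens to 85 mm and grips with 20 to 120 N. Pads are 22 mm wide; open, the fingers measure 114 mm over their backs; the gripper's body (76 mm by 85 mm) begins 54 mm behind the grasp point. The pads swing forward as they close: fully open they stand 13 mm farther back than shut.
Start: joints at [-1.335, 0.494, 1.345, -0, 1.302, -0.096], TCP at [0.203, -0.591, 0.231] pointing down, gripper open.
Joint ranges: [-2.91, 2.91], [-0.82, 2.16], [0.22, 2.67], [-1.22, 4.37], [0.12, 2.79], [-3.08, 3.08]. Speed limits (rad/s): [1.89, 1.89, 2.57, 3.01, 3.01, 3.01].

INTERFACE

Orientations are given as a unit quaternion [w, x, y, z].
In Python, from cell import bot gives the robot as it stands.
- The arm moves only by the shell command python3 -m creep 'ROWS' [OPENING] [FORCE]. ROWS is a JSON object of lists of equal length, an entry for each row: "xyz": the shift along the tool's x, y, z in cm, a list of three; "yaw": the turn about the tool's z in degrees. In form: {"xyz": [[dx, dy, dz], ...], "yaw": [yaw, ...]}. A call has 1 to 12 rows; each row is the pose to reach, as a shift and turn from the pose commanded when the call began, along the tool's axes at that moment; what a row does not reach only later rows make up. A row lasts 1/10 s, in which the tool goes at most 50 mm and 8.59 degrees, less where a joint would pass 70% of its speed; a pose out of reach is approached as far as the arm can. A call with a gripper value outside its range is refused whole. OPENING is the opening, from 0 (shut) to 1 (fully open), set as the call begins (- or left out, the last holds). The fingers move at their own pace and stop on an object; FORCE is the grip in N (left out, the last holds). Time passes only in rows, so rows that repeat a pose let the fingers close. It gives the time, the measured TCP pose, the force and the opening at its end, in the units of the state.
- bot.get_state(): the state, without advancing time (a new reading comes with each control period).
- bot.grab_frame(name): name is "scene" or "top" or "wrist"; returns (picture, depth): 384x512x3 uint8, blue, green, red; 384x512 float32, m along the optical axis (not along the pixel's ray), 0 where there is no reading.
- bot.camera_params(name): a dict with "vertical_fov" (degrees; the focal length in pixels is half the picture's height over the tangent of half this angle, whatever the lens; pixels are square), "cx", "cy" (the principal point, pixels), "distortion" ([k1, k2, p1, p2, k3] as OpenCV has them; the pictures are not rectified), "R" (3x3) and "t" (3): a world point X has camera coordinates R X + t; the wrist camera has in their place "hand_eye" (4x4, takes a point from camera to tool coordinates, whose origin is the TCP and whose axes are the tool frame's). Camera axes: x right, y down, z forward; pixel columns grow to the right and rows downward; lengths in m; the calibration is good to about 2 mm. A picture is of the moment at which its call begins: read the wrist's pose just before it. camera_params takes no time and is no camera call.
- bot.finish_job(): hands the job in, once; it reports no verdict.
The state is a dict: "time": time; "q": joint angles; "dq": joint speeds; "joint_efforts": joint torques, N m; "ee_pos": TCP position; "tcp_rot": TCP orientation; "ft_force": force on the tool from outside, world axes, zero at the start; "ft_torque": the same for the moment, N m; "width": finger opening in m.
Only numpy, scipy, OpenCV 4.12 (cv2) and the standard library are available. Lean on these libraries where they do the work, as an engineer would, in place of code of your own. Each camera call takes 0.05 s, during which the arm holds its last target.

## Working session

There is one attempt and no reset: what is moved stays moved. The work goes in short steps, Python scripts to look and compute and a shell command to move; the robot and the scene stay as the last step left them, time stands still between calls to the robot, and variables do not carry over. Pictures are saved under pics/ and viewed, and the job is handed in when it is done.

```bash
ls; mkdir -p pics
cat > h.py <<'E'
import numpy as np, cv2
from cell import bot
from scipy.spatial.transform import Rotation as Ro
def K(p,h=384):
    f=h/2/np.tan(np.radians(p["vertical_fov"])/2)
    return np.array([[f,0,p["cx"]],[0,f,p["cy"]],[0,0,1.]])
def pose(s):
    q=s["tcp_rot"]; T=np.eye(4); T[:3,:3]=Ro.from_quat([q[1],q[2],q[3],q[0]]).as_matrix(); T[:3,3]=s["ee_pos"]; return T
def cam2world(name,s=None):
    p=bot.camera_params(name); T=np.eye(4)
    if name=="wrist": return pose(s)@np.array(p["hand_eye"])
    R=np.array(p["R"]);T[:3,:3]=R.T;T[:3,3]=-R.T@np.array(p["t"]);return T
def ray(name,uv,z,T):
    p=bot.camera_params(name)
    n=cv2.undistortPoints(np.array(uv,float).reshape(-1,1,2),K(p),np.array(p["distortion"],float)).reshape(-1,2)
    d=np.c_[n,np.ones(len(n))]@T[:3,:3].T; o=T[:3,3]
    return o+d*((z-o[2])/d[:,2])[:,None]
E
python3 - <<'E'
from h import *
s=bot.get_state(); print(s)
for n in("scene","top","wrist"):
    s=bot.get_state(); im,d=bot.grab_frame(n); cv2.imwrite(f"pics/{n}0.png",im); np.savez(f"{n}0.npz",im=im,d=d,T=cam2world(n,s))
    print(n,bot.camera_params(n)["distortion"],cam2world(n,s)[:3,3])
E
```

```text
pics
{'time': 0.0, 'q': array([-1.33550568e+00,  4.94189898e-01,  1.34614388e+00,  2.73252904e-06,
        1.30251494e+00, -9.55146045e-02]), 'dq': array([ 7.95244608e-05,  9.93269340e-05,  1.67915562e-03, -8.64599910e-04,
        2.98158096e-03, -2.66464787e-04]), 'joint_efforts': array([ 3.47284426e-03, -8.82164311e+01, -3.83881474e+01, -4.82583880e-05,
        1.00918394e-02,  1.35366904e-04]), 'ee_pos': array([ 0.20291108, -0.59075147,  0.23069177]), 'tcp_rot': array([-4.12983943e-04,  8.13880679e-01, -5.81031708e-01, -4.73147646e-04]), 'ft_force': array([-0.49626132, -0.20635051,  0.18364617]), 'ft_torque': array([-0.0017258 ,  0.00725311,  0.06464821]), 'width': 0.08538707148253868}
scene [-0.03421243  0.          0.          0.          0.        ] [-0.35427183 -0.68777075  0.96897029]
top [0.02523887 0.         0.         0.         0.        ] [0.26006439 0.04097866 1.52935566]
wrist [-0.06513063  0.          0.          0.          0.        ] [ 0.28124774 -0.5626861   0.37360976]
```

View pics/scene0.png

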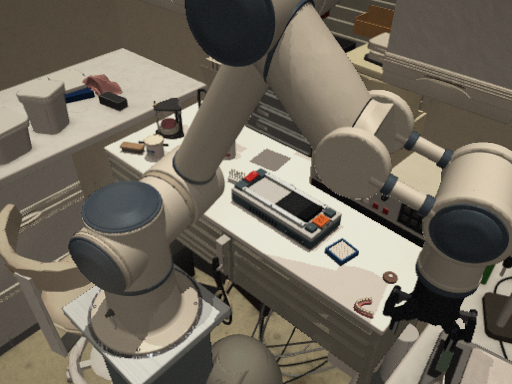

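View pics/top0.png

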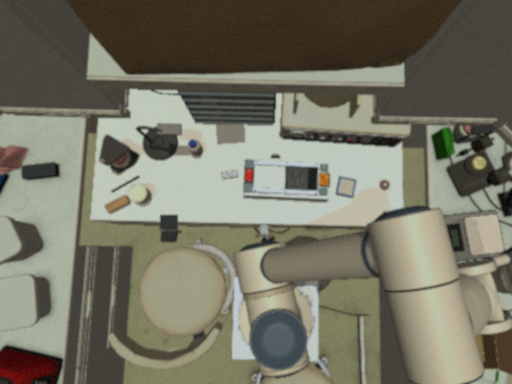

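View pics/wrist0.png

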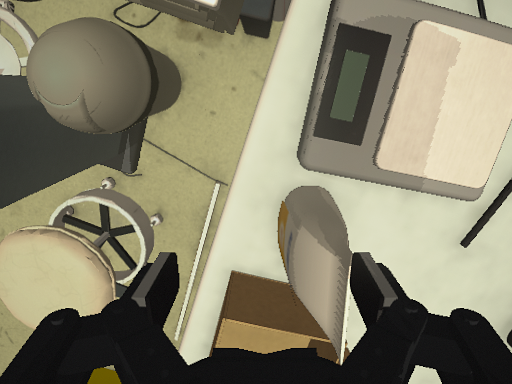

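The scene and top views agree. In the top view the red rocker is near pixel (249,175), the dark lid near (301,178), the orange tab near (324,180), and the spare filter near (346,187). Next I'll measure them.

Run:
```python
from h import *
for n in("top","scene"):
    z=np.load(f"{n}0.npz"); im,T,d=z["im"],z["T"],z["d"]
    hsv=cv2.cvtColor(im,cv2.COLOR_BGR2HSV)
    for c,lo,hi,hh in(("red",(0,150,120),(7,255,255),.075),("red2",(172,150,100),(180,255,255),.075),("orange",(8,160,150),(20,255,255),.063)):
        m=cv2.inRange(hsv,lo,hi); k,l,st,ce=cv2.connectedComponentsWithStats(m)
        for i in range(1,k):
            if st[i,4]>15:
                print(n,c,st[i],ce[i],ray(n,[ce[i]],hh,T)[0].round(4))
im=np.load("top0.npz")["im"][130:230,200:400]; cv2.imwrite("pics/topc.png",cv2.resize(im,None,fx=4,fy=4,interpolation=cv2.INTER_CUBIC))
```

```text
top red [246 169   7  12  73] [248.91780822 174.89041096] [0.5235 0.1083 0.075 ]
top red2 [ 10 373  12  11  37] [ 16.37837838 378.18918919] [-0.2019  0.8832  0.075 ]
top orange [320 174   9  11  88] [323.68181818 178.92045455] [ 0.5168 -0.1702  0.063 ]
scene red [244 171  14  10  71] [250.92957746 175.92957746] [0.5209 0.1067 0.075 ]
scene orange [312 215  17  11 113] [320.49557522 219.89380531] [ 0.5134 -0.1734  0.063 ]
```

View pics/topc.png

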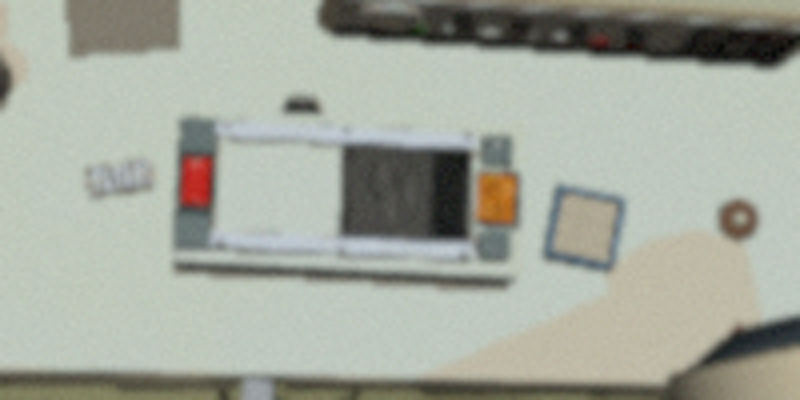

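The top view and the scene view put the rocker near (0.522, 0.107) and the tab near (0.515, -0.172). That makes the extractor's +y almost world +y, about -1.4° off. I'll shut the fingers and move to a wrist-camera view from above.

```bash
python3 -m creep '{"xyz":[[-1.5,-1.3,-0.5],[-4.5,-4,-1],[-8,-7,-2],[-12,-10.5,-3],[-16,-14,-4],[-20,-18,-4],[-24,-21.5,-4],[-28,-25,-4],[-32,-28.5,-4],[-36,-32,-4],[-40,-35.5,-4],[-42,-38,-4]],"yaw":[2,4,6,8,10,12,14,16,18,20,20,20]}' 0 20
python3 -m creep '{"xyz":[[-1,0,0],[-2,0,0],[-3,0,0],[-3,0,0],[-3,0,0]],"yaw":[0,0,0,0,0]}'
python3 - <<'E'
from h import *
s=bot.get_state(); print(s["time"],s["ee_pos"],pose(s)[:3,:3].round(4),s["ft_force"],s["width"])
T=cam2world("wrist",s)
im,d=bot.grab_frame("wrist"); cv2.imwrite("pics/w1.png",im); np.savez("w1.npz",im=im,d=d,T=T)
E
```

```text
time: 1.35
ee_pos: [0.4204, -0.0791, 0.2714]
tcp_rot: [0.0, -0.701, 0.714, -0.0]
ft_force: [1.3, -1.6, 0.4]
width: 0.0
time: 1.85
ee_pos: [0.4207, -0.0519, 0.2713]
tcp_rot: [-0.0, -0.7, 0.714, -0.0]
ft_force: [0.3, -0.2, 0.5]
width: 0.0003
1.85 [ 0.42073264 -0.05191605  0.27131584] [[-1.920e-02 -9.998e-01  0.000e+00]
 [-9.998e-01  1.920e-02 -2.000e-04]
 [ 2.000e-04 -0.000e+00 -1.000e+00]] [ 0.31405985 -0.22966078  0.46792901] 0.0002512057835610669
```

View pics/w1.png

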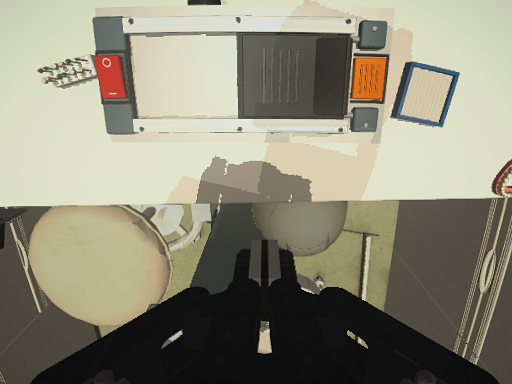

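The wrist picture shows the rocker at about (111,77), the tab at (369,78), the lid across columns 240–350 and the bur block left of the rocker. Next I'll get accurate positions, orientation and heights.

```bash
cat >> h.py <<'E'
def cloud(name,d,T):
    p=bot.camera_params(name); v,u=np.mgrid[:384,:512]
    n=cv2.undistortPoints(np.c_[u.ravel(),v.ravel()].astype(float).reshape(-1,1,2),K(p),np.array(p["distortion"],float)).reshape(-1,2)
    P=np.c_[n,np.ones(len(n))]*d.reshape(-1,1)
    return (P@T[:3,:3].T+T[:3,3]).reshape(384,512,3)
def col(im,d,T,name="wrist"):
    hsv=cv2.cvtColor(im,cv2.COLOR_BGR2HSV); W=cloud(name,d,T); o={}
    for c,lo,hi,hh in(("red",(0,150,80),(7,255,255),.073),("orange",(8,160,120),(20,255,255),.063)):
        m=cv2.inRange(hsv,lo,hi); k,l,st,ce=cv2.connectedComponentsWithStats(m)
        for i in range(1,k):
            if st[i,4]>150:
                cnt=max(cv2.findContours((l==i).astype(np.uint8),cv2.RETR_EXTERNAL,cv2.CHAIN_APPROX_NONE)[0],key=cv2.contourArea)
                r=cv2.minAreaRect(cnt); b=ray(name,[r[0]],hh,T)[0]; q=W[l==i]
                o[c]=b; print(c,st[i],"rect",b.round(4),"corners",ray(name,cv2.boxPoints(r),hh,T)[:,:2].round(4).tolist(),"depth med",np.median(q,0).round(4),"z 5/95",np.percentile(q[:,2],[5,95]).round(4))
    return o,W
E
python3 - <<'E'
from h import *
z=np.load("w1.npz"); im,d,T=z["im"],z["d"],z["T"]
o,W=col(im,d,T)
v=o["red"]-o["orange"]; print("yaw of +y deg off",np.degrees(np.arctan2(-v[0],v[1])),np.linalg.norm(v[:2]))
# rocker profile along rows at mid col, lid profile
for r in range(50,106,4): print(r,W[r,111].round(4))
print("lid/ tab row 78")
for c in list(range(85,140,6))+list(range(228,400,6)): print(c,W[78,c].round(4))
E
```

```text
red [ 94  56  32  42 927] rect [0.5235 0.1134 0.073 ] corners [[0.5447, 0.1282], [0.548, 0.1018], [0.5019, 0.0985], [0.498, 0.1258]] depth med [0.5225 0.1111 0.0772] z 5/95 [0.0733 0.0809]
orange [ 352   58   35   41 1253] rect [ 0.5158 -0.167   0.063 ] corners [[0.4949, -0.1488], [0.5391, -0.1505], [0.5362, -0.1848], [0.4916, -0.1844]] depth med [ 0.5157 -0.1666  0.0633] z 5/95 [0.0619 0.0647]
yaw of +y deg off -1.5805176674927874 0.2805691045786369
50 [0.5508 0.1107 0.0677]
54 [0.547  0.1118 0.0666]
58 [0.5413 0.1054 0.0814]
62 [0.5375 0.1064 0.0804]
66 [0.5337 0.1081 0.0783]
70 [0.5297 0.1079 0.0798]
74 [0.5259 0.1098 0.0772]
78 [0.5217 0.1096 0.0789]
82 [0.5178 0.111  0.0774]
86 [0.5137 0.1122 0.0761]
90 [0.5097 0.1142 0.0735]
94 [0.5055 0.1147 0.0738]
98 [0.5013 0.1163 0.0718]
102 [0.497  0.1193 0.0673]
lid/ tab row 78
85 [0.5268 0.1735 0.0169]
91 [0.5268 0.1698 0.0092]
97 [0.5268 0.1658 0.0017]
103 [0.5222 0.1193 0.0771]
109 [0.5219 0.1128 0.0768]
115 [0.5216 0.1056 0.0782]
121 [0.5213 0.0993 0.0776]
127 [0.5215 0.0965 0.069 ]
133 [0.522  0.0961 0.0537]
139 [0.5216 0.0888 0.054
[... 181 characters left out ...]
]
264 [ 0.5169 -0.0521  0.0671]
270 [ 0.5168 -0.0586  0.066 ]
276 [ 0.5167 -0.0651  0.0664]
282 [ 0.5166 -0.0716  0.0658]
288 [ 0.5164 -0.0779  0.0685]
294 [ 0.5163 -0.0844  0.0678]
300 [ 0.5163 -0.091   0.0664]
306 [ 0.5162 -0.0975  0.0662]
312 [ 0.5161 -0.1041  0.0656]
318 [ 0.516  -0.1102  0.0683]
324 [ 0.5159 -0.1166  0.0686]
330 [ 0.5157 -0.1224  0.0719]
336 [ 0.5156 -0.1288  0.0722]
342 [ 0.5155 -0.1346  0.0745]
348 [ 0.5154 -0.1406  0.0764]
354 [ 0.5159 -0.1511  0.0618]
360 [ 0.5158 -0.1574  0.0629]
366 [ 0.5157 -0.1639  0.0635]
372 [ 0.5157 -0.1706  0.0635]
378 [ 0.5158 -0.1777  0.0623]
384 [ 0.516  -0.1867  0.0562]
390 [ 0.5179 -0.2154  0.0011]
396 [ 5.180e-01 -2.239e-01 -4.000e-04]
```

```bash
python3 -m creep '{"xyz":[[-2,-1.5,1],[-5,-3.5,3],[-8.5,-6,6],[-12,-8.5,9],[-15,-10.5,11.5],[-16.5,-11.8,13.5],[-16.5,-11.8,15],[-16.5,-11.8,16.5],[-16.5,-11.8,17.5],[-16.5,-11.8,17.5],[-16.5,-11.8,17.5]],"yaw":[0.4,0.4,0.4,0.4,0.4,0.4,0.4,0.4,0.4,0.4,0.4]}'
python3 - <<'E'
from h import *
s=bot.get_state(); print(s["time"],s["ee_pos"],s["ft_force"])
T=cam2world("wrist",s)
im,d=bot.grab_frame("wrist"); cv2.imwrite("pics/w2.png",im); np.savez("w2.npz",im=im,d=d,T=T)
col(im,d,T)
im,d=bot.grab_frame("scene");cv2.imwrite("pics/s2.png",cv2.resize(im[100:280,150:400],None,fx=3,fy=3))
E
```

```text
time: 3.0
ee_pos: [0.5422, 0.1111, 0.0966]
tcp_rot: [0.0, -0.698, 0.716, -0.0]
ft_force: [0.3, -0.9, 0.4]
width: -0.0002
3.0 [0.54219496 0.11109425 0.09663542] [ 0.25265345 -0.85222651  0.36281035]
red [244 236  44  13 252] rect [0.537  0.1119 0.073 ] corners [[0.5414, 0.1249], [0.5407, 0.0988], [0.5325, 0.0988], [0.5332, 0.1253]] depth med [0.5421 0.1103 0.0801] z 5/95 [0.0789 0.0814]
```

View pics/w2.png

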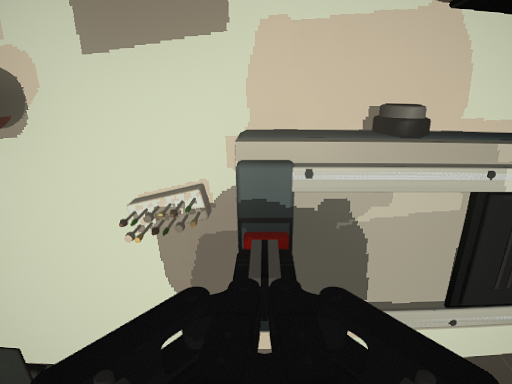

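View pics/s2.png

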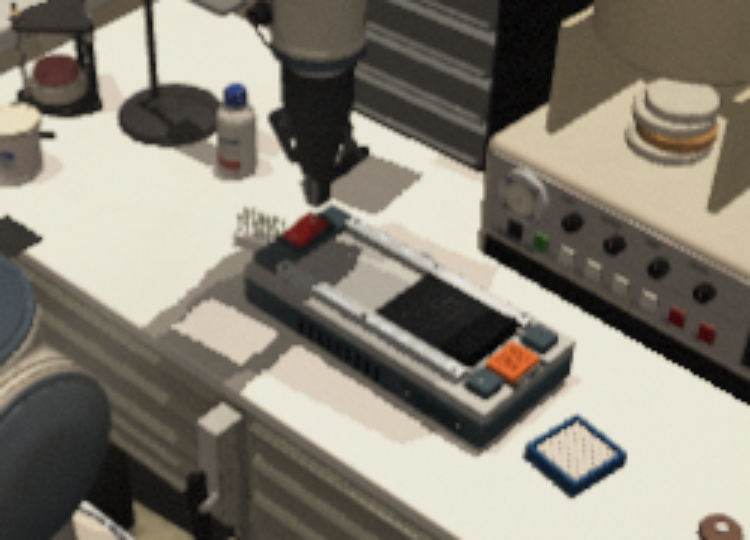

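The wrist view shows the shut fingertips at column 265, in line with the red far end (columns 244–288). Now I'll press.

```bash
python3 -m creep '{"xyz":[[0,0,0.6],[0,0,1.2],[0,0,1.5],[0,0,1.7],[0,0,1.9],[0,0,2.0],[0,0,2.1],[0,0,2.1],[0,0,2.1]],"yaw":[0,0,0,0,0,0,0,0,0]}'
```

```text
time: 4.0
ee_pos: [0.542, 0.1116, 0.0753]
tcp_rot: [0.0, -0.698, 0.716, -0.0]
ft_force: [2.0, 0.0, 1.3]
width: 0.0
```

```bash
python3 -m creep '{"xyz":[[0,0,0.1],[0,0,0.2],[0,0,0.2]],"yaw":[0,0,0]}'
```

```text
time: 4.3
ee_pos: [0.5422, 0.1116, 0.0743]
tcp_rot: [0.0, -0.698, 0.716, -0.0]
ft_force: [-3.2, -0.4, 24.1]
width: -0.0001
```

That reached a hard stop at 24 N, so the rocker is fully down. I'll lift and check it from the wrist camera.

```bash
python3 -m creep '{"xyz":[[0,0,-0.5],[0,0,-2],[0,0,-4.5],[0,2,-7],[0,5,-8.5],[0,8,-10],[0,10,-11],[0,10.5,-11],[0,10.5,-11]],"yaw":[0,0,0,0,0,0,0,0,0]}'
python3 - <<'E'
from h import *
s=bot.get_state(); print(s["time"],s["ee_pos"],s["ft_force"])
T=cam2world("wrist",s)
im,d=bot.grab_frame("wrist"); cv2.imwrite("pics/w3.png",im); np.savez("w3.npz",im=im,d=d,T=T)
o,W=col(im,d,T)
from h import *
hsv=cv2.cvtColor(im,cv2.COLOR_BGR2HSV); m=cv2.inRange(hsv,(0,150,80),(7,255,255))>0
p=W[m]; p=p[(abs(p[:,2]-.075)<.02)]
print("rocker z near/far", [np.median(p[abs(p[:,0]-x)<.003,2]).round(4) for x in(.508,.515,.522,.53,.537)])
print(W[:, :][(abs(W[...,0]-.517)<.002)&(abs(W[...,1]+.1425)<.004)].round(4)[:5])
E
```

```text
time: 5.2
ee_pos: [0.4366, 0.1143, 0.1833]
tcp_rot: [-0.0, -0.698, 0.716, 0.0]
ft_force: [0.5, -0.5, -0.8]
width: 0.0001
5.2 [0.43660531 0.11428918 0.18326378] [ 0.54336408 -0.54518644 -0.80328575]
red [ 250   58   34   57 1694] rect [0.5231 0.1118 0.073 ] corners [[0.5442, 0.124], [0.5435, 0.0985], [0.501, 0.0989], [0.5017, 0.1257]] depth med [0.5222 0.1123 0.0774] z 5/95 [0.0736 0.0808]
rocker z near/far [np.float64(0.08), np.float64(0.0787), np.float64(0.0775), np.float64(0.076), np.float64(0.0748)]
[]
```

View pics/w3.png

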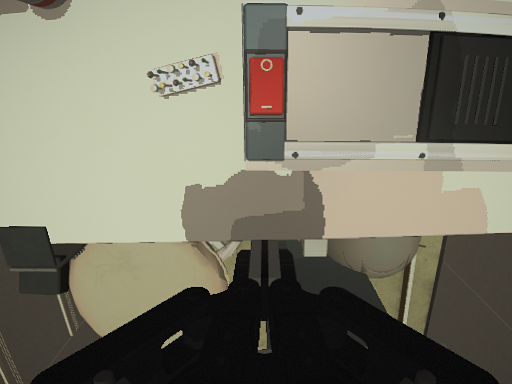

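The rocker's slope is now reversed: the near end is at 0.080 and the far end at 0.075, which is about 0.36 rad of travel, so it's off. Next I'll move over the tab, staying high on the way.

```bash
python3 -m creep '{"xyz":[[2,-0.5,0],[6,-1.5,0],[10.5,-3,0],[15,-4.5,0],[19.5,-6,0.5],[24,-7.5,1.5],[27,-8.6,3],[28.1,-8.6,4.5],[28.1,-8.6,6],[28.1,-8.6,7.5],[28.1,-8.6,8.2],[28.1,-8.6,8.2]],"yaw":[0,0,0,0,0,0,0,0,0,0,0,0]}'
python3 - <<'E'
from h import *
s=bot.get_state(); print(s["time"],s["ee_pos"],s["ft_force"])
T=cam2world("wrist",s)
im,d=bot.grab_frame("wrist"); cv2.imwrite("pics/w4.png",im); np.savez("w4.npz",im=im,d=d,T=T)
col(im,d,T)
E
```

```text
time: 6.45
ee_pos: [0.5158, -0.1689, 0.0999]
tcp_rot: [-0.0, -0.698, 0.716, 0.001]
ft_force: [0.3, -0.3, -0.4]
width: -0.0001
6.45 [ 0.51575301 -0.16888337  0.09994219] [ 0.32652044 -0.29552723 -0.39594568]
orange [ 237  192   55   57 1703] rect [ 0.5193 -0.1673  0.063 ] corners [[0.4994, -0.1488], [0.5388, -0.151], [0.5379, -0.1846], [0.4985, -0.1848]] depth med [ 0.5247 -0.1684  0.0633] z 5/95 [0.0617 0.0644]
```

View pics/w4.png

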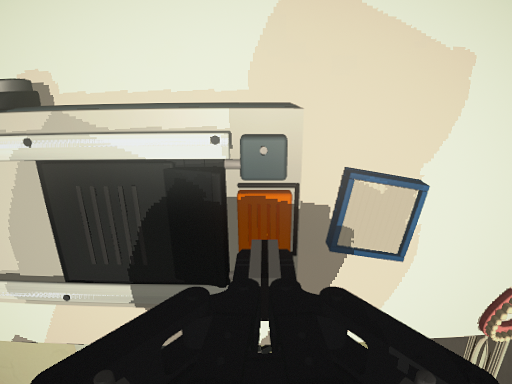

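The wrist view shows the fingertips centred over the orange tab (columns 237–292). I'll press it down.

```bash
python3 -m creep '{"xyz":[[0,0,1],[0,0,2.2],[0,0,3],[0,0,3.5],[0,0,3.8],[0,0,4.0],[0,0,4.2],[0,0,4.3],[0,0,4.3],[0,0,4.3]],"yaw":[0,0,0,0,0,0,0,0,0,0]}'
```

```text
time: 7.5
ee_pos: [0.516, -0.1689, 0.0584]
tcp_rot: [0.0, -0.698, 0.716, -0.0]
ft_force: [-1.2, -0.1, 2.2]
width: 0.0001
```

```bash
python3 -m creep '{"xyz":[[0,0,0.1],[0,0,0.2],[0,0,0.3],[0,0,0.3],[0,0,0.3]],"yaw":[0,0,0,0,0]}'
```

```text
time: 8.0
ee_pos: [0.5161, -0.1689, 0.0554]
tcp_rot: [0.0, -0.698, 0.716, -0.0]
ft_force: [-1.0, -0.3, 4.4]
width: -0.0001
```

```bash
python3 -m creep '{"xyz":[[0,0,0.1],[0,0,0.15],[0,0,0.15]],"yaw":[0,0,0]}'
python3 - <<'E'
from h import *
s=bot.get_state(); print(s["time"],s["ee_pos"],s["ft_force"])
T=cam2world("wrist",s)
im,d=bot.grab_frame("wrist"); cv2.imwrite("pics/w5.png",im)
E
```

```text
time: 8.3
ee_pos: [0.5162, -0.169, 0.055]
tcp_rot: [0.0, -0.698, 0.716, -0.001]
ft_force: [-6.7, 2.1, 30.4]
width: 0.0006
8.3 [ 0.51616523 -0.1689519   0.05500282] [-6.68286355  2.11643844 30.38296796]
```

View pics/w5.png

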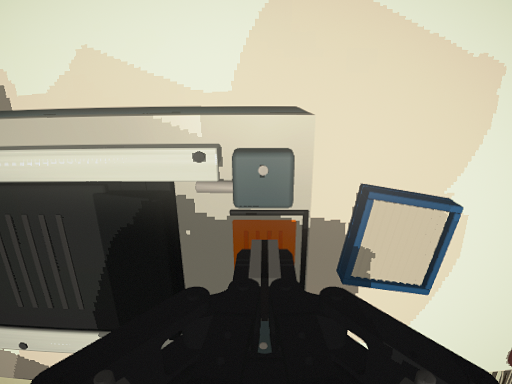

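The lid has sprung open: its edge moved from column about 228 to 180. I'll raise the tips above the tab, but below the ledge top at 0.076.

```bash
python3 -m creep '{"xyz":[[0,0,-0.5],[0,0,-1.1],[0,0,-1.5],[0,0,-1.5],[0,0,-1.5]],"yaw":[0,0,0,0,0]}'
```

```text
time: 8.85
ee_pos: [0.5158, -0.1688, 0.0687]
tcp_rot: [-0.0, -0.698, 0.716, -0.0]
ft_force: [-0.4, 0.2, -1.2]
width: -0.0003
```

```bash
python3 -m creep '{"xyz":[[-0.5,0,0.1],[-1.2,0,0.1],[-2,0,0.1],[-2.8,0,0.1],[-3.6,0,0.1],[-4.4,0,0.1],[-5.2,0,0.1],[-6,0,0.1],[-6.6,0,0.1],[-7,0,0.1],[-7,0,0.1]],"yaw":[0,0,0,0,0,0,0,0,0,0,0]}'
python3 - <<'E'
from h import *
s=bot.get_state(); print(s["time"],s["ee_pos"],s["ft_force"])
im,d=bot.grab_frame("wrist"); cv2.imwrite("pics/w6.png",im)
E
```

```text
time: 9.95
ee_pos: [0.5176, -0.0984, 0.0678]
tcp_rot: [0.0, -0.698, 0.716, 0.0]
ft_force: [1.0, 1.1, -0.5]
width: -0.0001
9.95 [ 0.51761835 -0.09835826  0.06778139] [ 0.95271776  1.06552319 -0.50197748]
```

View pics/w6.png

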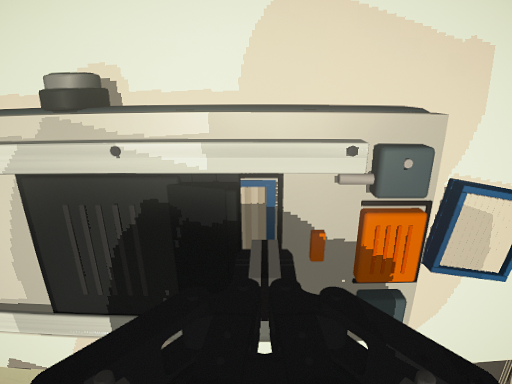

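The fingertips are against the lid's ledge (edge near column 240) and the filter is coming into view. I'll keep pushing.

```bash
python3 -m creep '{"xyz":[[-0.5,0,0],[-1.2,0,0],[-2,0,0],[-2.8,0,0],[-3.5,0,0],[-4.1,0,0],[-4.6,0,0],[-5,0,0],[-5.2,0,0],[-5.3,0,0],[-5.3,0,0]],"yaw":[0,0,0,0,0,0,0,0,0,0,0]}'
python3 - <<'E'
from h import *
s=bot.get_state(); print(s["time"],s["ee_pos"],s["ft_force"])
T=cam2world("wrist",s)
im,d=bot.grab_frame("wrist"); cv2.imwrite("pics/w7.png",im)
W=cloud("wrist",d,T)
for r in(190,215): print([W[r,c].round(4).tolist() for c in range(200,300,8)])
E
```

```text
time: 11.1
ee_pos: [0.519, -0.0458, 0.0678]
tcp_rot: [-0.0, -0.698, 0.716, 0.0]
ft_force: [0.1, 0.2, -0.6]
width: -0.0003
11.1 [ 0.51896413 -0.04582896  0.06775013] [ 0.14667404  0.16894577 -0.64480824]
[[0.5572, -0.0145, 0.0721], [0.5573, -0.0184, 0.0726], [0.5574, -0.0224, 0.0732], [0.5576, -0.0264, 0.0743], [0.5578, -0.0303, 0.0753], [0.5541, -0.033, 0.0641], [0.5499, -0.0362, 0.0516], [0.5501, -0.0407, 0.0524], [0.5492, -0.045, 0.05], [0.5489, -0.0495, 0.0494], [0.5491, -0.0539, 0.0503], [0.549, -0.0583, 0.0505], [0.5492, -0.0627, 0.0514]]
[[0.5435, -0.0128, 0.0704], [0.5447, -0.0175, 0.0733], [0.544, -0.0212, 0.072], [0.5446, -0.0254, 0.0738], [0.5457, -0.0297, 0.0765], [0.5422, -0.0327, 0.0683], [0.5353, -0.0356, 0.0522], [0.5356, -0.0402, 0.0531], [0.534, -0.0446, 0.0495], [0.534, -0.0492, 0.0498], [0.5339, -0.0538, 0.0499], [0.5343, -0.0582, 0.0513], [0.534, -0.0628, 0.0509]]
```

View pics/w7.png

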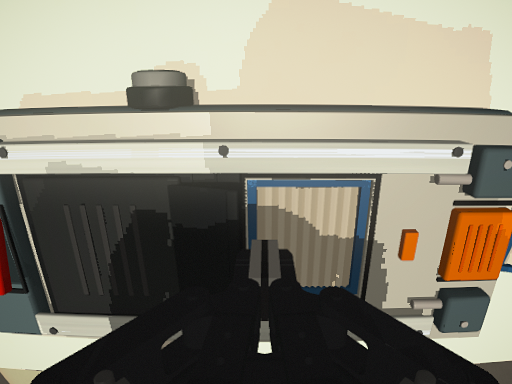

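The lid's edge is at y ≈ -0.0315, about 111 mm from shut, and the whole filter is visible. I'll push 3–4 mm more for margin, then back off and lift.

```bash
python3 -m creep '{"xyz":[[-0.1,0,0],[-0.2,0,0],[-0.3,0,0],[-0.35,0,0],[-0.35,0,0],[-0.35,0,0]],"yaw":[0,0,0,0,0,0]}'
python3 -m creep '{"xyz":[[0.4,0,0],[1,0,0],[1.3,0,-1],[1.3,0,-4],[1.3,2,-8],[1.3,5,-11],[1.3,8,-14],[1.3,10,-16],[1.3,11,-17],[1.3,11,-17],[1.3,11,-17]],"yaw":[0,0,0,0,0,0,0,0,0,0,0]}'
python3 - <<'E'
from h import *
s=bot.get_state(); print(s["time"],s["ee_pos"],s["ft_force"])
T=cam2world("wrist",s)
im,d=bot.grab_frame("wrist"); cv2.imwrite("pics/w8.png",im); np.savez("w8.npz",im=im,d=d,T=T)
o,W=col(im,d,T)
hsv=cv2.cvtColor(im,cv2.COLOR_BGR2HSV); m=cv2.inRange(hsv,(0,150,80),(7,255,255))>0
p=W[m]; p=p[(abs(p[:,2]-.075)<.02)]
print("rocker z", [np.median(p[abs(p[:,0]-x)<.003,2]).round(4) for x in(.508,.515,.522,.53,.537)])
g=W[(abs(W[...,0]-.519)<.003)&(abs(W[...,1]+.03)<.02)]; g=g[np.argsort(g[:,1])]; print(g[::6,1:].round(4).tolist())
im,d=bot.grab_frame("top");cv2.imwrite("pics/t8.png",cv2.resize(im[120:240,90:420],None,fx=2.4,fy=2.4))
E
```

```text
time: 11.75
ee_pos: [0.5191, -0.0423, 0.0678]
tcp_rot: [0.0, -0.698, 0.716, 0.0]
ft_force: [0.3, -0.2, -0.5]
width: 0.0005
time: 12.85
ee_pos: [0.4095, -0.0528, 0.2375]
tcp_rot: [0.0, -0.698, 0.716, -0.0]
ft_force: [0.7, -0.5, -0.0]
width: 0.0004
12.85 [ 0.40945001 -0.05278855  0.23751252] [ 0.72322836 -0.47595931 -0.01064014]
red [  76   41   30   48 1195] rect [0.5236 0.1125 0.073 ] corners [[0.545, 0.1244], [0.5443, 0.0959], [0.5019, 0.1005], [0.5021, 0.1301]] depth med [0.5229 0.1099 0.0772] z 5/95 [0.073  0.0808]
orange [ 360   41   39   47 1573] rect [ 0.5159 -0.1669  0.063 ] corners [[0.4953, -0.149], [0.5387, -0.1502], [0.5362, -0.1845], [0.4923, -0.1846]] depth med [ 0.5158 -0.1666  0.0632] z 5/95 [0.0619 0.0646]
rocker z [np.float64(0.0801), np.float64(0.0787), np.float64(0.0773), np.float64(0.076), np.float64(0.0747)]
[[-0.05, 0.0512], [-0.0489, 0.0483], [-0.0479, 0.0498], [-0.0477, 0.0475], [-0.0468, 0.0502], [-0.0457, 0.0495], [-0.0447, 0.0489], [-0.0437, 0.0494], [-0.0427, 0.0507], [-0.0417, 0.0497], [-0.0407, 0.049], [-0.0398, 0.0515], [-0.0389, 0.0519], [-0.0379, 0.0511], [-0.0369, 0.0534], [-0.0367, 0.0523], [-0.0357, 0.0504], [-0.0348, 0.0542], [-0.034, 0.056], [-0.033, 0.0569], [-0.0319, 0.055], [-0.0309, 0.0555], [-0.0299, 0.0552], [-0.029, 0.0557], [-0.0286, 0.0616], [-0.0285, 0.0626], [-0.0279, 0.0764], [-0.0269, 0.075], [-0.0263, 0.0786], [-0.0258, 0.0742], [-0.0249, 0.0746], [-0.0241, 0.0758], [-0.0232, 0.0747], [-0.0222, 0.0757], [-0.0212, 0.0749], [-0.0203, 0.0751], [-0.0193, 0.0741], [-0.0182, 0.0742], [-0.0173, 0.0739], [-0.0169, 0.0724], [-0.016, 0.072], [-0.0152, 0.0725], [-0.0143, 0.0729], [-0.0134, 0.0725], [-0.0124, 0.0722], [-0.0116, 0.0724], [-0.011, 0.0708], [-0.0101, 0.0711]]
```

View pics/w8.png

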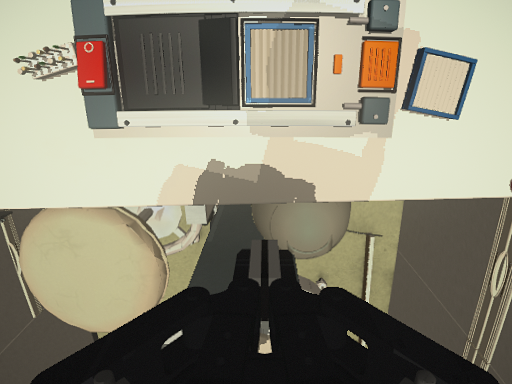

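View pics/t8.png

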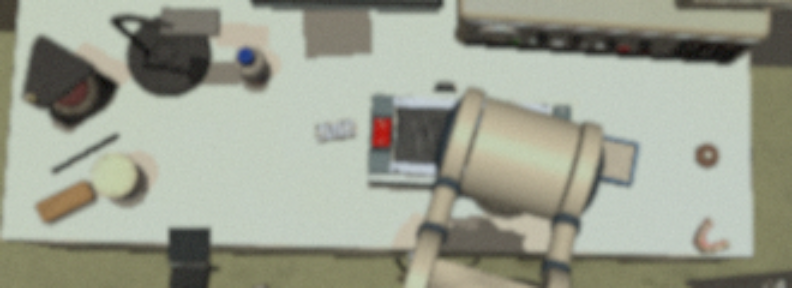

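The lid's face is at y = -0.0285, about 114 mm from shut. The lid is flat, the filter is fully open, the rocker is off, and the bystanders are in place. The robot is clear and still, so I'm handing in.

```bash
python3 -c "
from cell import bot
print(bot.finish_job(), bot.get_state()['time'])"
```

```text
the job is handed in; nothing more can be done
the job is handed in; nothing more can be done
```

The job is done and handed in at about 13 s of robot time; the interface gives no verdict.

**What I did:** with the fingers shut, I pressed the raised far end of the rocker until it hit its stop (24 N). I then pressed the orange tab fully in (about 30 N at its stop), and the lid sprung loose. Last, I pushed the lid along its rails by its end ledge, backed off and lifted clear.

**Last checks:**
- **Rocker:** it is off. Its slope is reversed, with the near end at 80 mm and the far end at 75 mm.
- **Lid:** its end face is about 114 mm from the shut position, against the 104 mm needed. It lies flat in its rails, and the whole filter shows in the wrist picture.
- **Robot:** it is clear of everything, and the wrist force reads close to zero.
- **Bystanders:** they look undisturbed. I judged this by eye from the pictures and did not measure their positions again.

No check failed or disagreed. The lid distance relies on a camera calibration good to about 2 mm.

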